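Index a turntable head by clicks and lock it with its pin

TASK

Set the indexing head to its fourth station and lock it: turn the black knob gently anticlockwise until it meets its stop, then clockwise exactly four clicks. Then take the lock pin out of its park block and put it into the bush on the head until its collar sits fully down on the bush, without forcing the stop or ramming the pin.

Things in the scene. Friction and masses are not known exactly. Their poses are not given: they have to be found in the camera images.
- head: fixed indexing head, a square grey box 130 x 130 x 36 mm with an aluminium cover; origin at the centre of its underside on the bench, x axis pointing from the bush to the knob, z up. In its middle stands the round black knob. Under the cover the knob turns a hidden disc with a single lock hole; the disc's angle is neither measured nor marked
- knob_grip (a point): point on the knob's vertical axis at the height to grip, 72 mm above the bench; it does not turn. Fluted round black knob 42 mm in diameter, from 58 to 85 mm above the bench, on a bare 18 mm shaft
- knob_top (a point): centre of the knob's top, 85 mm above the bench; it does not turn. The knob clicks every 20 degrees: leaving a click resists with up to about 0.3 N m, then it snaps on into the next (the torque changes sign); let go, it settles in the nearest. At the start it stands 1 to 3 clicks clockwise of its anticlockwise stop station, and it can go about 7 clicks from there
- stop: hidden anticlockwise stop inside the head, 52 mm from the knob's axis; origin on that axis, 11 mm above the bench. It is met within 7 degrees before or after the centre of the stop station, from where clicks are counted; let go there, the knob stays at that station. More than 25 N on it (1.3 N m on the knob) is forcing it
- bush (a point): centre of the mouth of the lock bush, a steel block 30 x 30 mm, 10 mm proud of the cover, 46 mm above the bench, 50 mm from the knob's axis; vertical round hole 12.5 mm wide, 4 mm chamfer. Only four clicks (80 degrees) clockwise of the stop station does the disc's lock hole lie under it; at any other click the disc stops the pin 12 mm short of home
- pin: loose steel lock pin, 76 mm long, 50 g; origin at its lower tip, z along it to the handle: shank 10 mm thick and 32 mm long with a 3 mm chamfered tip, collar 24 mm wide and 4 mm thick, black round handle 15 mm thick and 40 mm long. It stands upright in its park block, collar on the block. More than 30 N between pin and head is ramming it
- pin_grip (a point): centre of the lock pin's black handle, 56 mm above the tip, 24 mm above the collar's underside
- rest_hole (a point): centre of the mouth of the hole in the fixed aluminium park block (50 x 50 x 38 mm) in which the pin stands; the mouth is 38 mm above the bench, hole 13 mm wide
Things that resemble listed ones, but are neither listed nor needed, are in the scene too. There is more than one size of the pin; the one meant has the size given above.

How it is judged:
On the way, in this order (a step that is already met when the one before it is completed fails the run):
1. the knob has been wound anticlockwise against its stop (contact force between stop and anything else above 0.5 N), for 0.1 s.
2. the lock pin is home in the bush (z of pin_grip in the frame of bush below 0.027 m and horizontal distance between pin_grip and bush below 0.005 m), for 0.2 s.
At the end, for the whole second after the job is handed in: the lock pin stands in the bush through the disc's lock hole, collar within 3 mm of the bush's top, handle within 5 mm of its axis, upright within 6 degrees and at rest, released (all of step 2 and angle between pin's own z axis and vertical below 0.1 rad and linear speed of pin below 0.02 m/s); the robot touches nothing.
It fails at once if the stop is forced (more than 25 N on it) (contact force between stop and anything else above 25 N).
It fails at once if the pin is rammed against the head (more than 30 N) (contact force between pin and head above 30 N).
It also fails if it takes over 72 s, if anything falls off the work surface, if the arm or the gripper's body presses on something with over 40 N, if the wrist force passes 120 N, or if a joint passes its speed limit or range.

ROBOT

A 6-joint arm with a two-finger parallel gripper is mounted at the origin on a cart in front of the work surface, level with it; the furniture and walls round the work are solid. World frame = base frame: x ahead of the robot, y to its left, z up, the work surface at z = 0. Lengths are in m, angles in rad, forces in N, time in s.
With the tool pointing down it reaches from about 0.325 to 0.775 m from the base axis. Payload 5.5 kg.
Tool frame: the origin (TCP) lies midway between the tips of the shut fingers; the grasp point (between the pads) lies 19 mm behind it; x points along the fingers, y is the direction in which the jaws open and shut, and the axes are right-handed (so a half turn about x gives the same grasp; the last joint's range is limited). The gripper opens to 85 mm and grips with 20 to 120 N. Pads are 22 mm wide; open, the fingers measure 114 mm over their backs; the gripper's body (76 mm by 85 mm) begins 54 mm behind the grasp point. The pads swing forward as they close: fully open they stand 13 mm farther back than shut.
Start: joints at [-1.173, 0.091, 1.231, -0, 1.82, -0.057], TCP at [0.264, -0.539, 0.231] pointing down, gripper open.
Joint ranges: [-2.87, 2.87], [-0.86, 2.18], [0.17, 2.46], [-1.51, 4.65], [0.06, 2.69], [-2.65, 2.65]. Speed limits (rad/s): [2.57, 2.57, 3.01, 3.14, 3.14, 3.14].

INTERFACE

Orientations are given as a rotation vector (axis times angle).
In Python, from cell import * gives the robot as it stands.
- The arm moves only by the shell command python3 -m inch 'ROWS' [FORCE]. ROWS is JSON, one flat list of numbers, 7 for each row, row after row: the shift along the tool's x, y, z in mm, then the turn, a rotation vector about the tool's x, y, z in degrees, then the opening, from 0 (shut) to 1 (fully open). In form: [dx, dy, dz, ax, ay, az, claw, dx, dy, dz, ax, ay, az, claw, ...]. A call has exactly 10 rows; each row shifts and turns the commanded pose from where the row before left it, along the tool's axes as they then stand; what a row does not reach is not made up. A row lasts 1/8 s, in which the tool goes at most 62.5 mm and 10.7 degrees, less where a joint would pass 70% of its speed; a pose out of reach is approached as far as the arm can. A call with a gripper value outside its range is refused whole. The fingers move at their own pace and stop on an object; FORCE is the grip in N (left out, the last holds). Time passes only in rows, so rows that do not move let the fingers close, or fill a call up. It gives the time, the measured TCP pose, the force and the opening at its end, in the units of the state.
- get_state(): the state, without advancing time (a new reading comes with each control period).
- capture(name): name is "scene" or "top"; returns a dict with "img" (384x512x3 uint8, red, green, blue), "mtx" (3x3 intrinsics, pixels), "T" (4x4, takes a point from camera to world coordinates). Camera axes: x right, y down, z forward; pixel columns grow to the right and rows downward; lengths in m; the calibration is good to about 2 mm. A picture is of the moment at which its call begins. There is no depth.
- close_job(): hands the job in, once; it reports no verdict.
The state is a dict: "time_s": time; "joints": joint angles; "joint_velocities": joint speeds; "effort": joint torques, N m; "eef_pos": TCP position; "eef_rot": TCP orientation; "contact_force": force on the tool from outside, world axes, zero at the start; "wrist_torque": the same for the moment, N m; "width": finger opening in m.
Only numpy, scipy, OpenCV 4.12 (cv2) and the standard library are available. Lean on these libraries where they do the work, as an engineer would, in place of code of your own. Each camera call takes 0.05 s, during which the arm holds its last target.

## Working session

There is one attempt and no reset: what is moved stays moved. The work goes in short steps, Python scripts to look and compute and a shell command to move; the robot and the scene stay as the last step left them, time stands still between calls to the robot, and variables do not carry over. Pictures are saved under pics/ and viewed, and the job is handed in when it is done.

```bash
mkdir -p pics; ls; python3 - <<'E'
from cell import *
import cv2,numpy as np,json
s=get_state();print(s)
np.set_printoptions(precision=4,suppress=True)
for n in("scene","top"):
    c=capture(n);cv2.imwrite(f"pics/{n}0.png",c["img"][:,:,::-1]);print(n,c["mtx"].tolist(),c["T"])
    np.savez(f"{n}0.npz",**c)
E
```

```text
pics
{'time_s': 0.0, 'joints': array([-1.17268099e+00,  9.18022836e-02,  1.23193184e+00,  7.58312571e-07,
        1.81979769e+00, -5.66939820e-02]), 'joint_velocities': array([-0.00074286,  0.00141533, -0.00048017,  0.00070445, -0.00067352,
       -0.00065404]), 'effort': array([-3.24907287e-04, -4.58736956e+01, -4.18019736e+01, -3.03667512e-04,
        1.17608011e-02,  5.56015743e-05]), 'eef_pos': array([ 0.26346005, -0.53872911,  0.2301588 ]), 'eef_rot': array([ 1.96924697,  0.45770716, -1.96991149]), 'contact_force': array([ 0.72447271, -0.69675664, -0.27234304]), 'wrist_torque': array([-0.01088531,  0.02596099,  0.01310903]), 'width': 0.08542113537822545}
scene [[369.62180144461644, 0.0, 259.45747554199806], [0.0, 369.62180144461644, 184.08620021340894], [0.0, 0.0, 1.0]] [[-0.7742 -0.4328  0.4618  0.1439]
 [-0.6329  0.535  -0.5596  0.5162]
 [-0.0049 -0.7255 -0.6882  0.662 ]
 [ 0.      0.      0.      1.    ]]
top [[410.44722240011487, 0.0, 256.45162289291073], [0.0, 410.44722240011487, 184.52143835499584], [0.0, 0.0, 1.0]] [[ 0.0018 -0.989   0.1476  0.4225]
 [-0.9998 -0.0044 -0.0172  0.0402]
 [ 0.0177 -0.1475 -0.9889  0.9128]
 [ 0.      0.      0.      1.    ]]
```

View pics/scene0.png

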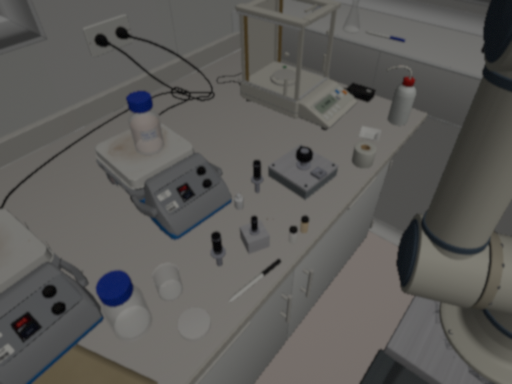

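View pics/top0.png

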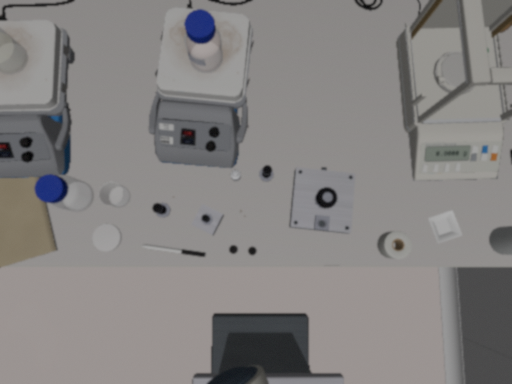

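```bash
python3 - <<'E'
import cv2
a=cv2.imread("pics/top0.png");b=cv2.imread("pics/scene0.png")
cv2.imwrite("pics/t1.png",cv2.resize(a[150:250,280:380],None,fx=6,fy=6,interpolation=cv2.INTER_CUBIC))
cv2.imwrite("pics/t2.png",cv2.resize(a[160:260,145:285],None,fx=5.7,fy=5.7,interpolation=cv2.INTER_CUBIC))
cv2.imwrite("pics/s1.png",cv2.resize(b[135:275,195:345],None,fx=4,fy=4,interpolation=cv2.INTER_CUBIC))
E
```

```text
(no output)
```

View pics/t1.png

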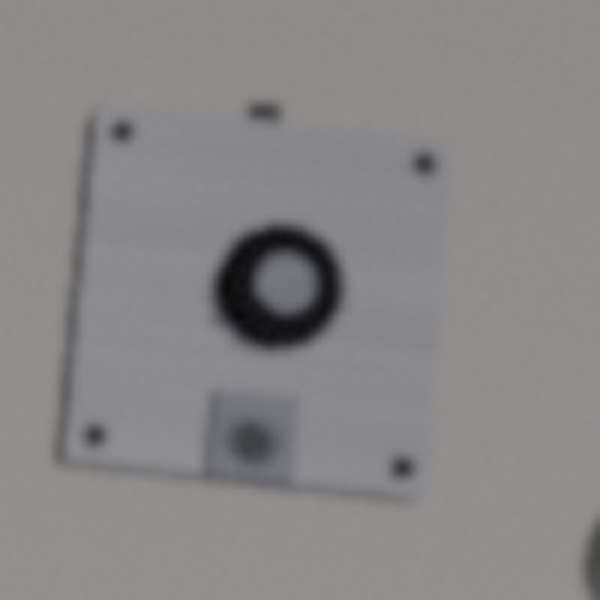

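View pics/t2.png

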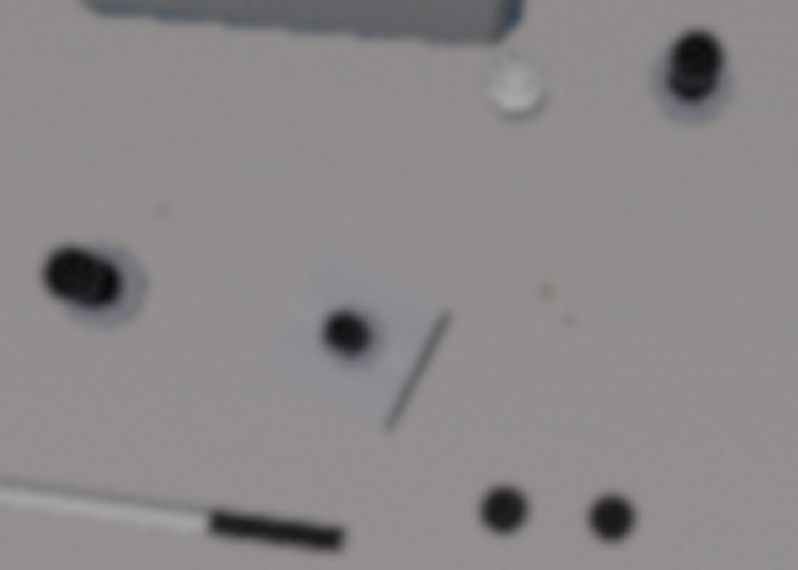

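View pics/s1.png

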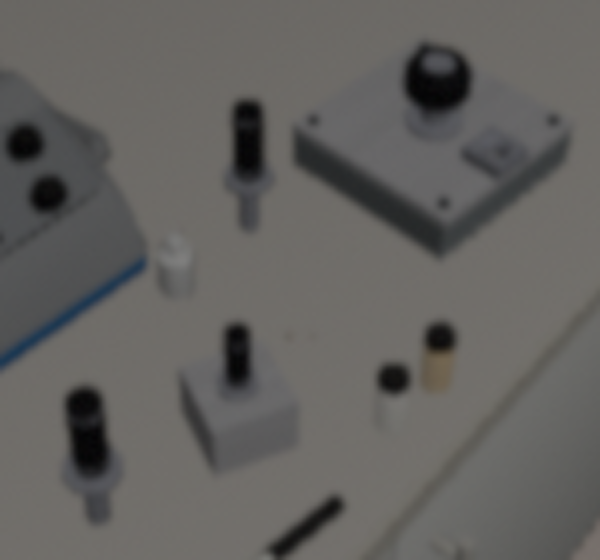

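```bash
cat > h.py <<'E'
import numpy as np
from scipy.optimize import least_squares
C={n:np.load(f"{n}0.npz") for n in("top","scene")}
def proj(n,P):
    c=C[n];T=c["T"];p=(np.atleast_2d(P)-T[:3,3])@T[:3,:3];q=p@c["mtx"].T
    return q[:,:2]/q[:,2:]
def onz(n,uv,z):
    c=C[n];T=c["T"];d=T[:3,:3]@np.linalg.solve(c["mtx"],[*uv,1]);o=T[:3,3];return o+d*(z-o[2])/d[2]
def px(uv,f,off): return (np.array(uv,float)+.5)/f-.5+np.array(off)
E
python3 - <<'E'
from h import *
np.set_printoptions(precision=4,suppress=True)
t=lambda a,b:px((a,b),6,(280,150)); t2=lambda a,b:px((a,b),5.7,(145,160)); s=lambda a,b:px((a,b),4,(195,135))
h=.065
obs={"top":[(t(92,110),(h,h,.036)),(t(447,143),(h,-h,.036)),(t(415,500),(-h,-h,.036)),(t(58,462),(-h,h,.036)),(t(252,441),(-.05,0,.046)),(t(286,283),(0,0,.085))],
"scene":[(s(294,128),(h,h,.036)),(s(442,226),(-h,h,.036)),(s(572,132),(-h,-h,.036)),(s(505,150),(-.05,0,.046)),(s(438,64),(0,0,.085)),(s(441,255),(-h,h,0))]}
for ns in(("top",),("scene",),("top","scene")):
    def W(x,p):
        c,q=np.cos(x[2]),np.sin(x[2]);return np.array([x[0]+c*p[0]-q*p[1],x[1]+q*p[0]+c*p[1],p[2]])
    f=lambda x:np.concatenate([u-proj(n,W(x,p))[0] for n in ns for u,p in obs[n]])
    r=least_squares(f,[.4,-.13,0],loss='soft_l1');print(ns,r.x,"bush",W(r.x,(-.05,0,0)));print(f(r.x).reshape(-1,2).round(1).tolist())
print("knob top", onz("top",t(286,283),.085),onz("scene",s(438,64),.085))
print("bush", onz("top",t(252,441),.046),onz("scene",s(505,150),.046))
print("pin top", onz("top",t2(345,330),.082),onz("scene",s(237,332),.082))
# block corners
for a in((448,312),(388,430),(270,368),(328,255)): print("blk",onz("top",t2(*a),.038 ))
for a in((180,378),(216,418),(298,402),(258,352)): print("blkS",onz("scene",s(*a),.038))
E
```

```text
('top',) [ 0.5207 -0.1168 -0.1019] bush [ 0.4709 -0.1117  0.    ]
[[0.0, 0.7], [-0.1, -0.0], [-1.3, -0.3], [-0.2, -0.2], [0.5, 0.4], [0.8, -0.4]]
('scene',) [ 0.5193 -0.1167 -0.1136] bush [ 0.4697 -0.1111  0.    ]
[[0.5, 0.8], [-0.7, 0.3], [-1.0, 1.5], [2.4, -0.1], [-0.4, -0.5], [0.3, -2.8]]
('top', 'scene') [ 0.5204 -0.1168 -0.1031] bush [ 0.4707 -0.1117  0.    ]
[[-0.0, 0.6], [-0.2, -0.2], [-1.3, -0.4], [-0.1, -0.3], [0.5, 0.2], [0.8, -0.6], [0.8, 0.7], [-0.7, 0.5], [-0.6, 1.9], [2.6, 0.2], [-0.1, -0.3], [0.2, -2.6]]
knob top [ 0.5215 -0.1185  0.085 ] [ 0.5213 -0.1177  0.085 ]
bush [ 0.4702 -0.1127  0.046 ] [ 0.4653 -0.1152  0.046 ]
pin top [0.4788 0.1292 0.082 ] [0.478  0.1304 0.082 ]
blk [0.4886 0.0957 0.038 ]
blk [0.4448 0.1173 0.038 ]
blk [0.4676 0.1615 0.038 ]
blk [0.5098 0.1408 0.038 ]
blkS [0.5062 0.1461 0.038 ]
blkS [0.4732 0.1545 0.038 ]
blkS [0.4461 0.1187 0.038 ]
blkS [0.4849 0.105  0.038 ]
```

```bash
cat >> h.py <<'E'
from scipy.spatial.transform import Rotation as R
def delta(pos,yaw=None):
    """shift in tool axes (mm) after turning; R kept"""
    from cell import get_state
    s=get_state();M=R.from_rotvec(s["eef_rot"]);m=M.as_matrix()
    jaw=np.degrees(np.arctan2(m[1,1],m[0,1]))
    print("t",s["time_s"],"pos",s["eef_pos"].round(4),"axis",m[:,0].round(3),"jaw yaw",jaw.round(2),"j",s["joints"].round(3),"w",round(s["width"],4))
    turn=np.zeros(3)
    # target: x down, jaw at yaw
    y=np.radians(jaw if yaw is None else yaw)
    t=np.array([[0,np.cos(y),0],[0,np.sin(y),0],[-1,0,0]],float);t[:,2]=np.cross(t[:,0],t[:,1])
    rv=np.degrees((M.inv()*R.from_matrix(t)).as_rotvec())
    d=np.array(pos)-s["eef_pos"]
    print("turn deg",rv.round(2),"shift after turn mm",(t.T@d*1e3).round(1),"shift before turn",(m.T@d*1e3).round(1))
    print("F",s["contact_force"].round(2),"Tq",s["wrist_torque"].round(3))
E
python3 - <<'E'
from h import *
delta((.521,-.1175,.15))
print(onz("top",(266,172),.1),onz("top",(160,209),.1))
E
```

```text
t 0.1 pos [ 0.2635 -0.5388  0.2303] axis [-0.001  0.002 -1.   ] jaw yaw -63.94 j [-1.173  0.092  1.232 -0.     1.82  -0.057] w 0.0855
turn deg [-0.  -0.   0.1] shift after turn mm [  80.3 -265.3 -416.4] shift before turn [  80.7 -265.2 -416.4]
F [-0.33  0.32 -0.08] Tq [ 0.034 -0.011 -0.001]
[0.5694073  0.00684071 0.1       ] [0.49407034 0.21660506 0.1       ]
```

```bash
python3 -m inch '[0,-26.5,-41.6,0,0,0,1, 0,-26.5,-41.6,0,0,0,1, 0,-26.5,-41.6,0,0,0,1, 0,-26.5,-41.6,0,0,0,1, 0,-26.5,-41.6,0,0,0,1, 0,-26.5,-41.6,0,0,0,1, 0,-26.5,-41.6,0,0,0,1, 0,-26.5,-41.6,0,0,0,1, 0,-26.5,-41.6,0,0,0,1, 0,-26.5,-41.6,0,0,0,1]' 30
python3 -m inch '[0,0,0,-10,0,0,1, 0,0,0,-10,0,0,1, 0,0,0,-10,0,0,1, 0,0,0,-10,0,0,1, 0,0,0,-10,0,0,1, 0,0,0,0,0,0,1, 20,0,0,0,0,0,1, 20,0,0,0,0,0,1, 20,0,0,0,0,0,1, 20,0,0,0,0,0,1]'
python3 - <<'E'
from h import *
delta((.521,-.1175,.053),-14)
E
```

```text
time_s: 1.35
eef_pos: [0.5214, -0.1167, 0.2309]
eef_rot: [1.968, 0.456, -1.969]
contact_force: [0.6, -1.2, 0.6]
width: 0.0852
time_s: 2.6
eef_pos: [0.5206, -0.1182, 0.1496]
eef_rot: [1.387, 1.084, -1.387]
contact_force: [0.7, 0.7, 0.5]
width: 0.0851
t 2.6 pos [ 0.5206 -0.1182  0.1496] axis [-0.001  0.    -1.   ] jaw yaw -13.99 j [-0.287 -0.087  1.554  0.     1.676 -0.043] w 0.0851
turn deg [ 0.01 -0.    0.04] shift after turn mm [96.6  0.2 -0.7] shift before turn [96.6  0.3 -0.7]
F [0.74 0.71 0.46] Tq [ 0.026 -0.059  0.014]
```

```bash
python3 -m inch '[16,0,0,0,0,0,1, 16,0,0,0,0,0,1, 16,0,0,0,0,0,1, 16,0,0,0,0,0,1, 16,0,0,0,0,0,1, 16,0,0,0,0,0,0.75, 0,0,0,0,0,0,0.62, 0,0,0,0,0,0,0.62, 0,0,0,0,0,0,0.62, 0,0,0,0,0,0,0.62]' 30
python3 - <<'E'
from h import *
delta((.521,-.1175,.053),-14)
from cell import *
import cv2
o=[]
for n,(a,b) in dict(top=(260,130),scene=(230,90)).items():
    i=capture(n)["img"][b:b+130,a:a+130,::-1];o.append(cv2.resize(i,(400,400),interpolation=cv2.INTER_CUBIC))
cv2.imwrite("pics/k1.png",np.hstack(o))
E
```

```text
time_s: 3.85
eef_pos: [0.5212, -0.1183, 0.056]
eef_rot: [1.387, 1.083, -1.385]
contact_force: [0.0, -0.1, -0.5]
width: 0.0532
t 3.85 pos [ 0.5212 -0.1183  0.056 ] axis [ 0.001 -0.    -1.   ] jaw yaw -13.94 j [-0.287 -0.049  1.684  0.     1.505 -0.044] w 0.0532
turn deg [ 0.06  0.   -0.07] shift after turn mm [ 3.  -0.4 -0.8] shift before turn [ 3.  -0.4 -0.8]
F [ 0.02 -0.08 -0.53] Tq [-0.027 -0.022 -0.021]
```

View pics/k1.png

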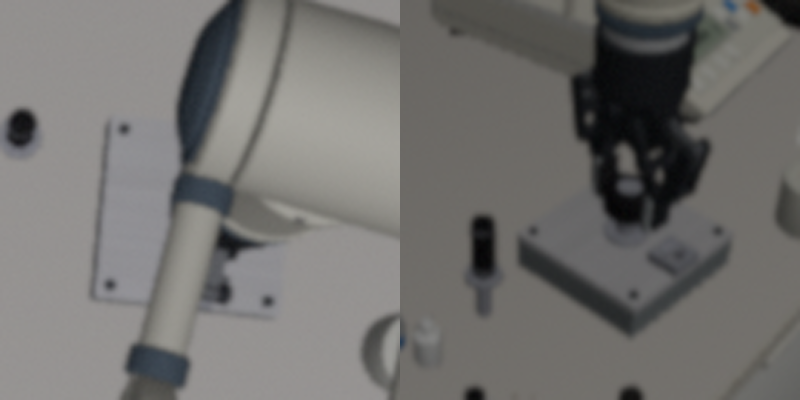

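```bash
python3 -m inch '[2.5,0,0,0,0,0,0.62, 2.5,0,0,0,0,0,0.62, 0,0,0,0,0,0,0.4, 0,0,0,0,0,0,0.4, 0,0,0,0,0,0,0.4, 0,0,0,0,0,0,0.4, 0,0,0,0,0,0,0.4, 0,0,0,0,0,0,0.4, 0,0,0,0,0,0,0.4, 0,0,0,0,0,0,0.4]' 30
python3 - <<'E'
from h import *
delta((.521,-.1175,.053),-14)
E
```

```text
time_s: 5.2
eef_pos: [0.5208, -0.1182, 0.05]
eef_rot: [1.386, 1.084, -1.386]
contact_force: [3.1, 0.2, -7.3]
width: 0.0409
t 5.2 pos [ 0.5208 -0.1182  0.05  ] axis [-0.  0. -1.] jaw yaw -13.94 j [-0.287 -0.044  1.691  0.     1.496 -0.044] w 0.0409
turn deg [ 0.06 -0.    0.01] shift after turn mm [-3.   0.  -0.7] shift before turn [-3.   0.  -0.7]
F [ 3.07  0.21 -7.32] Tq [-0.13  -0.545  0.012]
```

```bash
cat > st.py <<'E'
from h import *
from cell import get_state
s=get_state();m=R.from_rotvec(s["eef_rot"]).as_matrix()
print("t",s["time_s"],"yaw",np.degrees(np.arctan2(m[1,1],m[0,1])).round(2),"Tq",s["wrist_torque"].round(3),"F",s["contact_force"].round(1),"eff6",s["effort"][5].round(3),"w",round(s["width"],4),s["eef_pos"].round(4))
E
python3 -m inch '[0,0,0,-1,0,0,0.4, 0,0,0,-1,0,0,0.4, 0,0,0,-1,0,0,0.4, 0,0,0,-1,0,0,0.4, 0,0,0,-1,0,0,0.4, 0,0,0,-1,0,0,0.4, 0,0,0,0,0,0,0.4, 0,0,0,0,0,0,0.4, 0,0,0,0,0,0,0.4, 0,0,0,0,0,0,0.4]' 30 >/dev/null; python3 st.py
```

```text
t 6.45 yaw -7.89 Tq [-0.213 -0.841 -0.106] F [  4.7  -1.1 -11.2] eff6 -0.075 w 0.0407 [ 0.5208 -0.1182  0.05  ]
```

```bash
python3 -m inch '[0,0,0,-1,0,0,0.4, 0,0,0,-1,0,0,0.4, 0,0,0,-1,0,0,0.4, 0,0,0,-1,0,0,0.4, 0,0,0,-1,0,0,0.4, 0,0,0,-1,0,0,0.4, 0,0,0,-1,0,0,0.4, 0,0,0,-1,0,0,0.4, 0,0,0,0,0,0,0.4, 0,0,0,0,0,0,0.4]' 30 >/dev/null; python3 st.py
```

```text
t 7.7 yaw 0.13 Tq [-0.159 -0.852  0.138] F [  5.   -0.4 -10.7] eff6 0.127 w 0.0409 [ 0.5209 -0.1182  0.05  ]
```

```bash
python3 -m inch '[0,0,0,-1,0,0,0.4, 0,0,0,-1,0,0,0.4, 0,0,0,-1,0,0,0.4, 0,0,0,-1,0,0,0.4, 0,0,0,-1,0,0,0.4, 0,0,0,-1,0,0,0.4, 0,0,0,-1,0,0,0.4, 0,0,0,-1,0,0,0.4, 0,0,0,-1,0,0,0.4, 0,0,0,-1,0,0,0.4]' 30 >/dev/null; python3 st.py
```

```text
t 8.95 yaw 10.12 Tq [-0.167 -0.986 -0.188] F [ 6.  -1.7 -9.3] eff6 -0.015 w 0.0408 [ 0.521  -0.1182  0.05  ]
```

```bash
python3 -m inch '[0,0,0,-1,0,0,0.4, 0,0,0,-1,0,0,0.4, 0,0,0,-1,0,0,0.4, 0,0,0,-1,0,0,0.4, 0,0,0,-0.5,0,0,0.4, 0,0,0,0,0,0,0.4, 0,0,0,0,0,0,0.4, 0,0,0,0,0,0,0.4, 0,0,0,0,0,0,0.4, 0,0,0,0,0,0,0.4]' 30 >/dev/null; python3 st.py
```

```text
t 10.2 yaw 14.61 Tq [-0.206 -0.905 -0.019] F [  5.   -1.5 -10.5] eff6 -0.004 w 0.041 [ 0.521  -0.1182  0.05  ]
```

```bash
python3 -m inch '[0,0,0,-1,0,0,0.4, 0,0,0,-1,0,0,0.4, 0,0,0,-1,0,0,0.4, 0,0,0,-1,0,0,0.4, 0,0,0,-1,0,0,0.4, 0,0,0,-1,0,0,0.4, 0,0,0,-1,0,0,0.4, 0,0,0,-1,0,0,0.4, 0,0,0,0,0,0,0.4, 0,0,0,0,0,0,0.4]' 30 >/dev/null; python3 st.py
```

```text
t 11.45 yaw 22.64 Tq [-0.223 -0.955  0.223] F [  5.6  -1.4 -11.5] eff6 0.192 w 0.0408 [ 0.5211 -0.1181  0.05  ]
```

```bash
python3 -m inch '[0,0,0,-1,0,0,0.4, 0,0,0,-1,0,0,0.4, 0,0,0,-1,0,0,0.4, 0,0,0,-1,0,0,0.4, 0,0,0,-1,0,0,0.4, 0,0,0,-1,0,0,0.4, 0,0,0,-1,0,0,0.4, 0,0,0,-0.5,0,0,0.4, 0,0,0,0,0,0,0.4, 0,0,0,0,0,0,0.4]' 30 >/dev/null; python3 st.py
```

```text
t 12.7 yaw 30.11 Tq [-0.154 -1.032 -0.168] F [  6.7  -0.6 -12. ] eff6 -0.114 w 0.0409 [ 0.5211 -0.1181  0.05  ]
```

```bash
python3 -m inch '[0,0,0,-1,0,0,0.4, 0,0,0,-1,0,0,0.4, 0,0,0,-1,0,0,0.4, 0,0,0,-1,0,0,0.4, 0,0,0,-0.5,0,0,0.4, 0,0,0,0,0,0,0.4, 0,0,0,0,0,0,0.4, 0,0,0,0,0,0,0.4, 0,0,0,0,0,0,0.4, 0,0,0,0,0,0,0.4]' 30 >/dev/null; python3 st.py
```

```text
t 13.95 yaw 34.62 Tq [-0.137 -1.085  0.054] F [  6.9  -0.6 -11.6] eff6 -0.005 w 0.0408 [ 0.5211 -0.1181  0.05  ]
```

```bash
python3 -m inch '[0,0,0,-1,0,0,0.4, 0,0,0,-1,0,0,0.4, 0,0,0,-1,0,0,0.4, 0,0,0,-1,0,0,0.4, 0,0,0,-1,0,0,0.4, 0,0,0,-1,0,0,0.4, 0,0,0,-1,0,0,0.4, 0,0,0,0,0,0,0.4, 0,0,0,0,0,0,0.4, 0,0,0,0,0,0,0.4]' 30 >/dev/null; python3 st.py
python3 -m inch '[0,0,0,-1,0,0,0.4, 0,0,0,-1,0,0,0.4, 0,0,0,-1,0,0,0.4, 0,0,0,-1,0,0,0.4, 0,0,0,-1,0,0,0.4, 0,0,0,0,0,0,0.4, 0,0,0,0,0,0,0.4, 0,0,0,0,0,0,0.4, 0,0,0,0,0,0,0.4, 0,0,0,0,0,0,0.4]' 30 >/dev/null; python3 st.py
```

```text
t 15.2 yaw 41.64 Tq [-0.141 -1.06   0.215] F [  7.3  -0.6 -11.1] eff6 0.17 w 0.041 [ 0.5212 -0.118   0.05  ]
t 16.45 yaw 46.61 Tq [-0.139 -1.078 -0.144] F [  6.7  -1.  -11.6] eff6 -0.143 w 0.0412 [ 0.5212 -0.1181  0.05  ]
```

```bash
python3 -m inch '[0,0,0,-0.5,0,0,0.4, 0,0,0,-0.5,0,0,0.4, 0,0,0,-0.5,0,0,0.4, 0,0,0,-0.5,0,0,0.4, 0,0,0,-0.5,0,0,0.4, 0,0,0,0,0,0,0.4, 0,0,0,0,0,0,0.4, 0,0,0,0,0,0,0.4, 0,0,0,0,0,0,0.4, 0,0,0,0,0,0,0.4]' 30 >/dev/null; python3 st.py
```

```text
t 17.7 yaw 49.1 Tq [-0.139 -1.052 -0.116] F [  6.9  -1.1 -12.3] eff6 -0.142 w 0.0409 [ 0.5212 -0.1181  0.05  ]
```

```bash
python3 -m inch '[0,0,0,-0.5,0,0,0.4, 0,0,0,-0.5,0,0,0.4, 0,0,0,-0.5,0,0,0.4, 0,0,0,-0.5,0,0,0.4, 0,0,0,-0.5,0,0,0.4, 0,0,0,-0.5,0,0,0.4, 0,0,0,0,0,0,0.4, 0,0,0,0,0,0,0.4, 0,0,0,0,0,0,0.4, 0,0,0,0,0,0,0.4]' 30 >/dev/null; python3 st.py
```

```text
t 18.95 yaw 52.11 Tq [-0.141 -1.057 -0.046] F [  6.6  -1.4 -10.8] eff6 -0.065 w 0.0408 [ 0.5212 -0.118   0.05  ]
```

```bash
python3 -m inch '[0,0,0,-0.5,0,0,0.4, 0,0,0,-0.5,0,0,0.4, 0,0,0,-0.5,0,0,0.4, 0,0,0,-0.5,0,0,0.4, 0,0,0,-0.5,0,0,0.4, 0,0,0,-0.5,0,0,0.4, 0,0,0,0,0,0,0.4, 0,0,0,0,0,0,0.4, 0,0,0,0,0,0,0.4, 0,0,0,0,0,0,0.4]' 30 >/dev/null; python3 st.py
```

```text
t 20.2 yaw 55.04 Tq [-1.000e-03 -1.029e+00 -6.960e-01] F [  6.2  -0.6 -10.9] eff6 -0.729 w 0.0408 [ 0.5211 -0.118   0.05  ]
```

```bash
python3 -m inch '[0,0,0,5,0,0,0.4, 0,0,0,5,0,0,0.4, 0,0,0,5,0,0,0.4, 0,0,0,5,0,0,0.4, 0,0,0,5,0,0,0.4, 0,0,0,5,0,0,0.4, 0,0,0,5,0,0,0.4, 0,0,0,5,0,0,0.4, 0,0,0,5,0,0,0.4, 0,0,0,0,0,0,0.4]' 30 >/dev/null; python3 st.py
python3 -m inch '[0,0,0,5,0,0,0.4, 0,0,0,5,0,0,0.4, 0,0,0,5,0,0,0.4, 0,0,0,5,0,0,0.4, 0,0,0,5,0,0,0.4, 0,0,0,5,0,0,0.4, 0,0,0,5,0,0,0.4, 0,0,0,4,0,0,0.4, 0,0,0,0,0,0,0.4, 0,0,0,0,0,0,0.4]' 30 >/dev/null; python3 st.py
```

```text
t 21.45 yaw 10.04 Tq [-0.147 -0.973 -0.243] F [  4.5  -0.2 -10.3] eff6 0.176 w 0.0409 [ 0.521  -0.1181  0.0501]
t 22.7 yaw -28.84 Tq [-0.088 -0.836 -0.165] F [  4.2   0.7 -10.6] eff6 -0.122 w 0.0412 [ 0.5208 -0.1181  0.0501]
```

```bash
python3 -m inch '[0,0,0,2,0,0,0.4, 0,0,0,2,0,0,0.4, 0,0,0,1,0,0,0.4, 0,0,0,0,0,0,0.4, 0,0,0,0,0,0,0.4, 0,0,0,0,0,0,0.4, 0,0,0,0,0,0,0.4, 0,0,0,0,0,0,0.4, 0,0,0,0,0,0,0.4, 0,0,0,0,0,0,0.4]' 30 >/dev/null; python3 st.py
python3 -m inch '[0,0,0,0,0,0,0.62, 0,0,0,0,0,0,0.7, 0,0,0,0,0,0,0.8, 0,0,0,0,0,0,0.8, -10,0,0,0,0,0,0.8, -20,0,0,0,0,0,0.8, -20,0,0,0,0,0,1, -20,0,0,0,0,0,1, -20,0,0,0,0,0,1, -20,0,0,0,0,0,1]'
python3 - <<'E'
from h import *
delta((.478,.129,.16),-14)
E
```

```text
t 23.95 yaw -33.94 Tq [ 0.246 -0.773  0.237] F [  4.1   2.2 -13.7] eff6 0.158 w 0.0408 [ 0.5207 -0.118   0.0501]
time_s: 25.2
eef_pos: [0.5209, -0.1182, 0.1619]
eef_rot: [1.631, 0.868, -1.63]
contact_force: [0.4, -0.1, 0.1]
width: 0.0853
t 25.2 pos [ 0.5209 -0.1182  0.1619] axis [ 0.001 -0.    -1.   ] jaw yaw -33.94 j [-0.287 -0.09   1.534  0.     1.697  0.306] w 0.0853
turn deg [-19.94  -0.    -0.03] shift after turn mm [   1.9 -101.5 -229.5] shift before turn [   1.8 -173.7 -181.1]
F [ 0.36 -0.06  0.09] Tq [ 0.011 -0.003  0.006]
```

```bash
python3 -m inch '[0,-34.7,-36.2,0,0,0,0.6, 0,-34.7,-36.2,0,0,0,0.6, 0,-34.7,-36.2,0,0,0,0.6, 0,-34.7,-36.2,0,0,0,0.6, 0,-34.7,-36.2,0,0,0,0.6, 0,0,0,10,0,0,0.6, 0,0,0,10,0,0,0.6, 0,0,0,10,0,0,0.6, 0,0,0,10,0,0,0.6, 0,0,0,10,0,0,0.6]' 30
python3 - <<'E'
from h import *
delta((.478,.129,.05),-84)
from cell import *
import cv2
np.savez("top1.npz",**capture("top"));np.savez("scene1.npz",**capture("scene"))
o=[]
for n,(a,b) in dict(top=(280,150),scene=(260,120)).items():
    i=np.load(n+"1.npz")["img"][b:b+100,a:a+100,::-1];o.append(cv2.resize(i,(400,400),interpolation=cv2.INTER_CUBIC))
cv2.imwrite("pics/b1.png",np.hstack(o))
cv2.imwrite("pics/full.png",np.load("scene1.npz")["img"][:,:,::-1])
E
```

```text
time_s: 26.45
eef_pos: [0.478, 0.1289, 0.161]
eef_rot: [2.17, 0.109, -2.17]
contact_force: [-0.1, 0.0, 0.7]
width: 0.0511
t 26.45 pos [0.478  0.1289 0.161 ] axis [ 0.  0. -1.] jaw yaw -84.27 j [ 0.195 -0.196  1.632  0.     1.705  1.665] w 0.0511
turn deg [-0.27 -0.01  0.  ] shift after turn mm [ 1.11e+02 -1.00e-01  0.00e+00] shift before turn [ 1.11e+02 -1.00e-01  0.00e+00]
F [-0.08  0.04  0.67] Tq [-0.032 -0.043 -0.009]
```

View pics/b1.png

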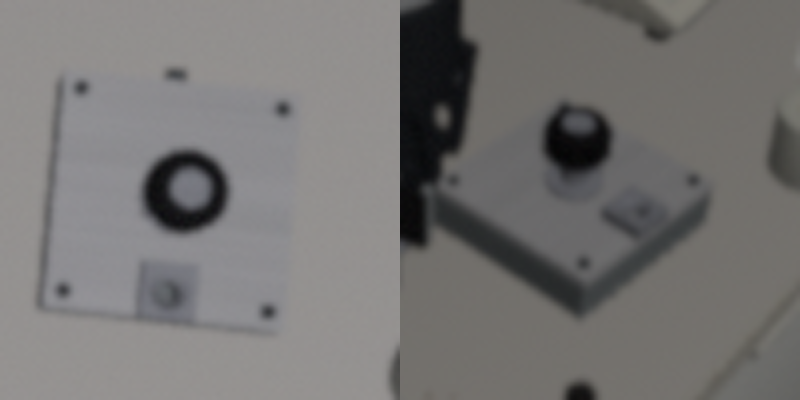

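View pics/full.png

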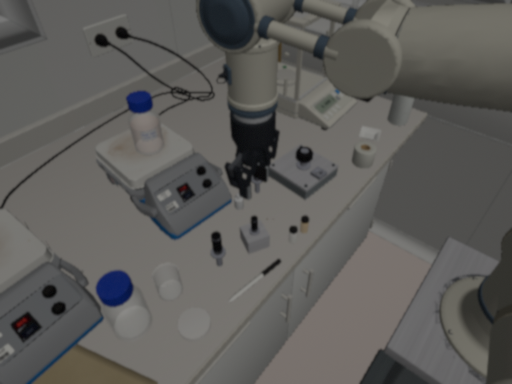

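```bash
python3 - <<'E'
import numpy as np,cv2
a=np.load("top1.npz")["img"][208:238,306:336,::-1];b=np.load("scene1.npz")["img"][155:190,300:335,::-1]
c=np.load("top0.npz")["img"][208:238,306:336,::-1]
f=lambda i:cv2.normalize(cv2.resize(i,(390,390),interpolation=cv2.INTER_CUBIC),None,0,255,cv2.NORM_MINMAX)
cv2.imwrite("pics/b2.png",np.hstack([f(a),f(b)]));cv2.imwrite("pics/b3.png",np.hstack([f(c)]))
E
```

```text
(no output)
```

View pics/b2.png

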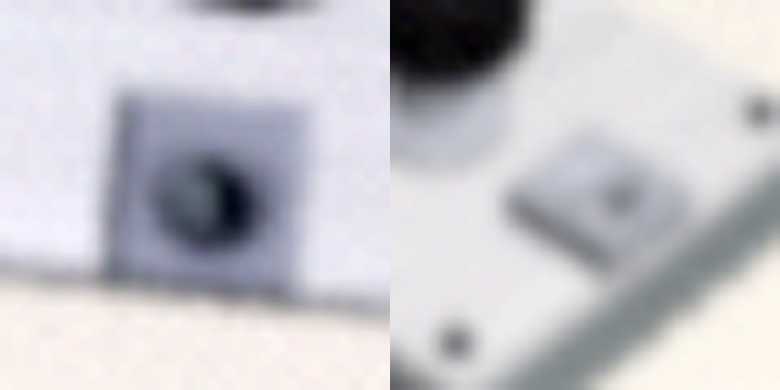

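View pics/b3.png

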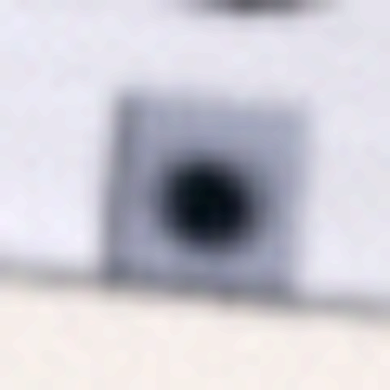

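```bash
python3 - <<'E'
from h import *
print(onz("top",px((210,203),13,(306,208)),.046))
q=px((620-390,193),390/35,(300,155));print(onz("scene",q,.046),onz("scene",px((595-390,195),390/35,(300,155)),.046))
E
```

```text
[ 0.470024   -0.11288448  0.046     ]
[ 0.46718745 -0.11493591  0.046     ] [ 0.4711873  -0.11083198  0.046     ]
```

```bash
python3 -m inch '[20,0,0,0,0,0,0.6, 20,0,0,0,0,0,0.6, 20,0,0,0,0,0,0.6, 20,0,0,0,0,0,0.6, 15,0,0,0,0,0,0.6, 10,0,0,0,0,0,0.6, 6,0,0,0,0,0,0.6, 0,0,0,0,0,0,0.6, 0,0,0,0,0,0,0.6, 0,0,0,0,0,0,0.5]' 40
python3 - <<'E'
from h import *
delta((.478,.129,.05),-84)
from cell import *
import cv2
o=[]
for n,(a,b) in dict(top=(170,180),scene=(205,170)).items():
    i=capture(n)["img"][b:b+100,a:a+100,::-1];o.append(cv2.resize(i,(400,400),interpolation=cv2.INTER_CUBIC))
cv2.imwrite("pics/p1.png",np.hstack(o))
E
```

```text
time_s: 27.8
eef_pos: [0.4784, 0.1289, 0.05]
eef_rot: [2.168, 0.115, -2.166]
contact_force: [0.6, 0.8, -0.8]
width: 0.0429
t 27.8 pos [0.4784 0.1289 0.05  ] axis [ 0.001  0.    -1.   ] jaw yaw -83.94 j [ 0.194 -0.153  1.792  0.     1.501  1.66 ] w 0.0429
turn deg [ 0.06 -0.07  0.01] shift after turn mm [-0.  -0.2  0.4] shift before turn [-0.  -0.2  0.4]
F [ 0.65  0.84 -0.77] Tq [-0.017  0.028 -0.025]
```

View pics/p1.png

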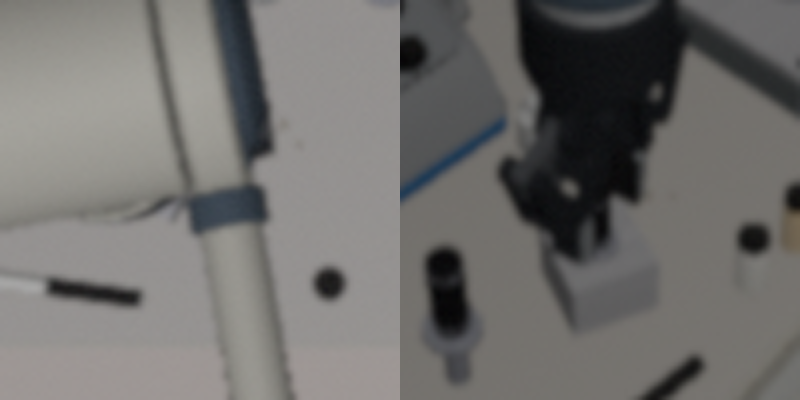

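```bash
python3 -m inch '[0,0,0,0,0,0,0.1, 0,0,0,0,0,0,0.1, 0,0,0,0,0,0,0.1, 0,0,0,0,0,0,0.1, 0,0,0,0,0,0,0.1, 0,0,0,0,0,0,0.1, 0,0,0,0,0,0,0.1, -3,0,0,0,0,0,0.1, -5,0,0,0,0,0,0.1, 0,0,0,0,0,0,0.1]' 40; python3 st.py
```

```text
time_s: 29.15
eef_pos: [0.4778, 0.129, 0.0572]
eef_rot: [2.166, 0.115, -2.168]
contact_force: [-0.1, 4.6, 0.1]
width: 0.0139
t 29.15 yaw -83.94 Tq [ 0.944  0.19  -0.045] F [-0.1  4.6  0.1] eff6 -0.002 w 0.0139 [0.4778 0.129  0.0572]
```

```bash
python3 -m inch '[-5,0,0,0,0,0,0.1, -8,0,0,0,0,0,0.1, -10,0,0,0,0,0,0.1, -10,0,0,0,0,0,0.1, -10,0,0,0,0,0,0.1, -15,0,0,0,0,0,0.1, -15,0,0,0,0,0,0.1, -15,0,0,0,0,0,0.1, -2,0,0,0,0,0,0.1, 0,0,0,0,0,0,0.1]' 40 >/dev/null; python3 st.py
python3 - <<'E'
from h import *
delta((.4705,-.1125,.145),-84)
from cell import *
import cv2
o=[]
for n,(a,b) in dict(top=(170,180),scene=(205,140)).items():
    i=capture(n)["img"][b:b+100,a:a+100,::-1];o.append(cv2.resize(i,(400,400),interpolation=cv2.INTER_CUBIC))
cv2.imwrite("pics/p2.png",np.hstack(o))
E
```

```text
t 30.4 yaw -83.94 Tq [-0.057  0.022 -0.065] F [-1.1 -0.3 -0.4] eff6 -0.0 w 0.014 [0.478  0.1288 0.1472]
t 30.4 pos [0.478  0.1288 0.1472] axis [-0. -0. -1.] jaw yaw -83.94 j [ 0.194 -0.194  1.655 -0.     1.681  1.66 ] w 0.014
turn deg [ 0.06  0.01 -0.  ] shift after turn mm [  2.2 239.2  32.6] shift before turn [  2.2 239.2  32.9]
F [-1.09 -0.34 -0.44] Tq [-0.057  0.022 -0.065]
```

View pics/p2.png

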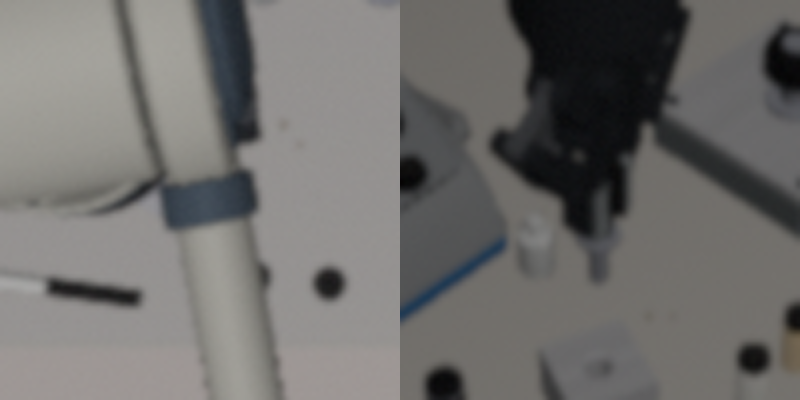

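```bash
python3 -m inch '[0,29.9,4.1,0,0,0,0.1, 0,29.9,4.1,0,0,0,0.1, 0,29.9,4.1,0,0,0,0.1, 0,29.9,4.1,0,0,0,0.1, 0,29.9,4.1,0,0,0,0.1, 0,29.9,4.1,0,0,0,0.1, 0,29.9,4.1,0,0,0,0.1, 0,29.9,4.1,0,0,0,0.1, 20,0,0,0,0,0,0.1, 10,0,0,0,0,0,0.1]' 40
python3 - <<'E'
from h import *
delta((.4705,-.1125,.1),-84)
from cell import *
import cv2
np.savez("top2.npz",**capture("top"));np.savez("scene2.npz",**capture("scene"))
o=[]
for n,(a,b) in dict(top=(275,160),scene=(280,110)).items():
    i=np.load(n+"2.npz")["img"][b:b+80,a:a+80,::-1];o.append(cv2.resize(i,(400,400),interpolation=cv2.INTER_CUBIC))
cv2.imwrite("pics/i1.png",cv2.convertScaleAbs(np.hstack(o),alpha=1.6))
E
```

```text
time_s: 31.75
eef_pos: [0.4697, -0.1118, 0.1147]
eef_rot: [2.165, 0.116, -2.171]
contact_force: [-0.3, 0.7, -0.5]
width: 0.014
t 31.75 pos [ 0.4697 -0.1118  0.1147] axis [-0.003  0.002 -1.   ] jaw yaw -83.96 j [-3.050e-01 -2.170e-01  1.732e+00  1.000e-03  1.630e+00  1.161e+00] w 0.014
turn deg [0.04 0.18 0.11] shift after turn mm [14.7  0.8 -0.8] shift before turn [14.7  0.8 -0.8]
F [-0.32  0.71 -0.47] Tq [-0.006 -0.001 -0.039]
```

View pics/i1.png

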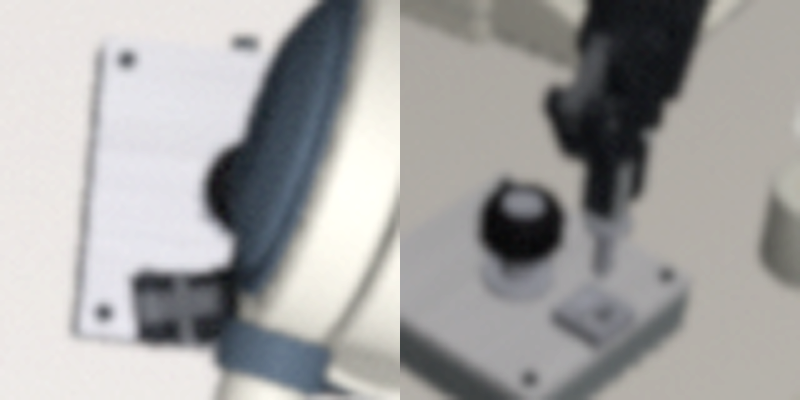

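```bash
python3 - <<'E'
from h import *
for p in((.4697,-.1118,.0707),(.4697,-.1118,.046),(.4705,-.1125,.0707),(.4705,-.1125,.046)): print(p,proj("scene",p))
print("tip obs",px((200,272),5,(280,110)),onz("scene",px((200,272),5,(280,110)),.0707),"bush",px((205,314),5,(280,110)),onz("scene",px((205,314),5,(280,110)),.046))
E
```

```text
(0.4697, -0.1118, 0.0707) [[319.71393015 164.5802006 ]]
(0.4697, -0.1118, 0.046) [[318.65582143 172.09321969]]
(0.4705, -0.1125, 0.0707) [[319.59185916 164.30361202]]
(0.4705, -0.1125, 0.046) [[318.53685913 171.81553313]]
tip obs [319.6 164. ] [ 0.47110772 -0.1134895   0.0707    ] bush [320.6 172.4] [ 0.46529422 -0.11387645  0.046     ]
```

```bash
python3 -m inch '[0,0.8,-0.8,0,0,0,0.1, 8,0,0,0,0,0,0.1, 7,0,0,0,0,0,0.1, 0,0,0,0,0,0,0.1, 4,0,0,0,0,0,0.1, 3,0,0,0,0,0,0.1, 2,0,0,0,0,0,0.1, 2,0,0,0,0,0,0.1, 1,0,0,0,0,0,0.1, 0,0,0,0,0,0,0.1]' 20 >/dev/null;python3 st.py
```

```text
t 33.1 yaw -83.94 Tq [-0.01   0.038  0.018] F [ 0.4 -1.2 -0.4] eff6 0.0 w 0.0132 [ 0.4715 -0.1132  0.0902]
```

```bash
python3 -m inch '[0,-0.4,0.5,0,0,0,0.1, 1,0,0,0,0,0,0.1, 1,0,0,0,0,0,0.1, 1,0,0,0,0,0,0.1, 1,0,0,0,0,0,0.1, 1,0,0,0,0,0,0.1, 0,0,0,0,0,0,0.1, 0,0,0,0,0,0,0.1, 0,0,0,0,0,0,0.1, 0,0,0,0,0,0,0.1]' 20 >/dev/null;python3 st.py
```

```text
t 34.35 yaw -83.94 Tq [-0.002 -0.026  0.027] F [ 0.2  0.3 -0.3] eff6 -0.0 w 0.0137 [ 0.471  -0.1129  0.0853]
```

```bash
python3 -m inch '[1,0,0,0,0,0,0.1, 1,0,0,0,0,0,0.1, 1,0,0,0,0,0,0.1, 1,0,0,0,0,0,0.1, 1,0,0,0,0,0,0.1, 1,0,0,0,0,0,0.1, 0,0,0,0,0,0,0.1, 0,0,0,0,0,0,0.1, 0,0,0,0,0,0,0.1, 0,0,0,0,0,0,0.1]' 20 >/dev/null;python3 st.py
```

```text
t 35.6 yaw -83.94 Tq [0.014 0.014 0.002] F [-0.4  0.3 -1. ] eff6 -0.0 w 0.0136 [ 0.471  -0.1129  0.0793]
```

```bash
python3 -m inch '[1,0,0,0,0,0,0.1, 1,0,0,0,0,0,0.1, 1,0,0,0,0,0,0.1, 1,0,0,0,0,0,0.1, 1,0,0,0,0,0,0.1, 1,0,0,0,0,0,0.1, 1,0,0,0,0,0,0.1, 0.5,0,0,0,0,0,0.1, 0,0,0,0,0,0,0.1, 0,0,0,0,0,0,0.1]' 20 >/dev/null;python3 st.py
python3 -m inch '[0.5,0,0,0,0,0,0.1, 0.5,0,0,0,0,0,0.1, 0.5,0,0,0,0,0,0.1, 0.5,0,0,0,0,0,0.1, 0.5,0,0,0,0,0,0.1, 0.5,0,0,0,0,0,0.1, 0,0,0,0,0,0,0.1, 0,0,0,0,0,0,0.1, 0,0,0,0,0,0,0.1, 0,0,0,0,0,0,0.1]' 20 >/dev/null;python3 st.py
```

```text
t 36.85 yaw -83.94 Tq [ 0.084 -0.02  -0.05 ] F [ 0.1  0.  -0.7] eff6 0.0 w 0.014 [ 0.471  -0.1129  0.0718]
t 38.1 yaw -83.94 Tq [-0.026  0.003 -0.01 ] F [0.6 0.2 0.2] eff6 -0.0 w 0.0139 [ 0.471  -0.1129  0.0688]
```

```bash
python3 -m inch '[0.5,0,0,0,0,0,0.1, 0.5,0,0,0,0,0,0.1, 0.5,0,0,0,0,0,0.1, 0.5,0,0,0,0,0,0.1, 0.5,0,0,0,0,0,0.1, 0.5,0,0,0,0,0,0.1, 0,0,0,0,0,0,0.1, 0,0,0,0,0,0,0.1, 0,0,0,0,0,0,0.1, 0,0,0,0,0,0,0.1]' 20 >/dev/null;python3 st.py
```

```text
t 39.35 yaw -83.94 Tq [-0.029  0.07  -0.001] F [ 0.2  0.5 -0. ] eff6 0.0 w 0.0139 [ 0.471  -0.1129  0.0658]
```

Past the disc's surface with no force: the lock hole is under the bush. Going on down to about 1 mm above home.

```bash
python3 -m inch '[1,0,0,0,0,0,0.1, 1,0,0,0,0,0,0.1, 1,0,0,0,0,0,0.1, 1,0,0,0,0,0,0.1, 0.5,0,0,0,0,0,0.1, 0.5,0,0,0,0,0,0.1, 0.5,0,0,0,0,0,0.1, 0,0,0,0,0,0,0.1, 0,0,0,0,0,0,0.1, 0,0,0,0,0,0,0.1]' 20 >/dev/null;python3 st.py
python3 -m inch '[0.5,0,0,0,0,0,0.1, 0,0,0,0,0,0,0.1, 0.5,0,0,0,0,0,0.1, 0,0,0,0,0,0,0.1, 0,0,0,0,0,0,0.1, 0,0,0,0,0,0,0.1, 0,0,0,0,0,0,0.1, 0,0,0,0,0,0,0.1, 0,0,0,0,0,0,0.1, 0,0,0,0,0,0,0.1]' 20 >/dev/null;python3 st.py
```

```text
t 40.6 yaw -83.94 Tq [ 0.005 -0.034  0.005] F [-0.1 -0.2 -1. ] eff6 -0.0 w 0.0135 [ 0.471  -0.1129  0.0603]
t 41.85 yaw -83.94 Tq [0.011 0.026 0.009] F [ 1.   0.8 -0.1] eff6 0.0 w 0.0138 [ 0.471  -0.1129  0.0593]
```

```bash
python3 -m inch '[0.5,0,0,0,0,0,0.1, 0,0,0,0,0,0,0.1, 0.5,0,0,0,0,0,0.1, 0,0,0,0,0,0,0.1, 0,0,0,0,0,0,0.1, 0,0,0,0,0,0,0.1, 0,0,0,0,0,0,0.1, 0,0,0,0,0,0,0.1, 0,0,0,0,0,0,0.1, 0,0,0,0,0,0,0.1]' 20 >/dev/null;python3 st.py
```

```text
t 43.1 yaw -83.94 Tq [ 0.02  -0.013  0.051] F [-0.9 -0.3 -0.9] eff6 0.0 w 0.0139 [ 0.471  -0.1129  0.0583]
```

```bash
python3 -m inch '[0.5,0,0,0,0,0,0.1, 0,0,0,0,0,0,0.1, 0,0,0,0,0,0,0.1, 0,0,0,0,0,0,0.1, 0,0,0,0,0,0,0.1, 0,0,0,0,0,0,0.1, 0,0,0,0,0,0,0.1, 0,0,0,0,0,0,0.1, 0,0,0,0,0,0,0.1, 0,0,0,0,0,0,0.1]' 20 >/dev/null;python3 st.py
```

```text
t 44.35 yaw -83.94 Tq [ 0.051 -0.002  0.018] F [ 0.3  0.2 -0.8] eff6 0.0 w 0.0135 [ 0.471  -0.1129  0.0578]
```

```bash
python3 -m inch '[0.4,0,0,0,0,0,0.1, 0,0,0,0,0,0,0.1, 0,0,0,0,0,0,0.1, 0.4,0,0,0,0,0,0.1, 0,0,0,0,0,0,0.1, 0,0,0,0,0,0,0.1, 0,0,0,0,0,0,0.1, 0,0,0,0,0,0,0.1, 0,0,0,0,0,0,0.1, 0,0,0,0,0,0,0.1]' 20 >/dev/null;python3 st.py
```

```text
t 45.6 yaw -83.94 Tq [ 0.132  0.382 -0.007] F [-2.1  0.5  6.4] eff6 -0.008 w 0.0142 [ 0.4711 -0.1129  0.0574]
```

```bash
python3 -m inch '[0,0,0,0,0,0,0.2, 0,0,0,0,0,0,0.3, 0,0,0,0,0,0,0.45, 0,0,0,0,0,0,0.45, 0,0,0,0,0,0,0.45, 0,0,0,0,0,0,0.45, -5,0,0,0,0,0,0.45, -15,0,0,0,0,0,0.45, -20,0,0,0,0,0,0.45, -20,0,0,0,0,0,0.45]' 20 >/dev/null;python3 st.py
python3 -m inch '[-20,0,0,0,0,0,0.45, -20,0,0,0,0,0,0.45, 0,-30,0,0,0,0,0.45, 0,-40,0,0,0,0,0.45, 0,-40,0,0,0,0,0.45, 0,-40,0,0,0,0,0.45, 0,-40,0,0,0,0,0.45, 0,-30,0,0,0,0,0.45, 0,0,0,0,0,0,0.45, 0,0,0,0,0,0,0.45]' >/dev/null;python3 st.py
python3 - <<'E'
from h import *
from cell import *
import cv2
o=[]
for n,(a,b) in dict(top=(275,160),scene=(280,110)).items():
    i=capture(n)["img"][b:b+80,a:a+80,::-1];o.append(cv2.resize(i,(400,400),interpolation=cv2.INTER_CUBIC))
cv2.imwrite("pics/e1.png",cv2.convertScaleAbs(np.hstack(o),alpha=1.6))
E
```

```text
t 46.85 yaw -83.94 Tq [ 0.002 -0.018 -0.038] F [-0.6 -0.3  0.6] eff6 -0.0 w 0.0385 [ 0.4713 -0.113   0.1193]
t 48.1 yaw -83.93 Tq [-0.008 -0.005 -0.002] F [0.  0.2 1.5] eff6 0.012 w 0.0383 [0.4479 0.1055 0.1574]
```

View pics/e1.png

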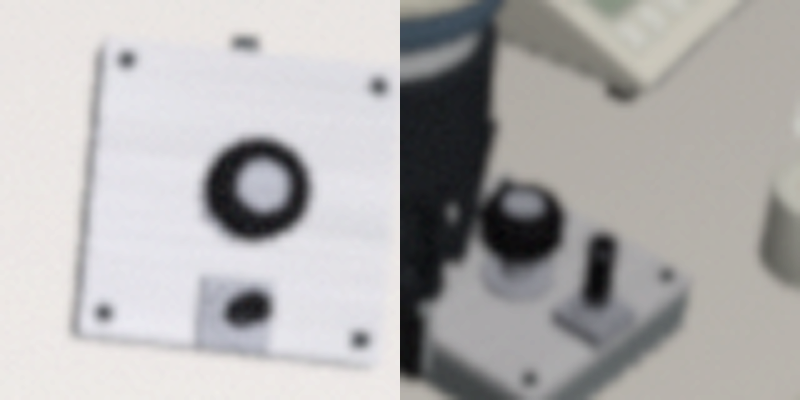

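```bash
python3 - <<'E'
from h import *
print(((proj("scene",[(.471,-.1127,.09),(.471,-.1127,.05)])-[280,110])*5+2).round(), ((proj("top",[(.471,-.1127,.09),(.471,-.1127,.05)])-[275,160])*5+2).round())
from cell import *
close_job()
E
```

```text
[[204. 243.]
 [195. 304.]] [[254. 309.]
 [237. 315.]]
the job is handed in; nothing more can be done
```

The indexing head is at its fourth station with the lock pin home in the bush, and I handed the job in at about 48 s of the 72 s allowed. The hand-in gives no verdict.

- **Knob:** I turned it anticlockwise gently to its stop. The highest torque reading there was about 0.70 N m, roughly 13 N on the stop, against the limit of 25 N. I then turned it clockwise four clicks and let go. The gripper turned 89 degrees from the stop, and the torque put the station about 83 degrees on, which only fits four clicks.
- **Pin:** I took it from the park block and lowered it slowly, gripping at 20 N. It passed the depth where the disc would have blocked it, with readings of about 1 N or less. The collar met the bush at about 6 N, against the limit of 30 N, at the expected height to within 1 mm. I then released it and moved the arm clear.
- **Last check:** the final pictures show the pin upright with its collar down on the bush. The handle lies within about 1 mm of where the calibration puts it, and the tool force is near zero.
- **Disagreements:** the scene camera put the bush about 5 mm off the top camera. I used the top camera and the known 50 mm spacing from the knob, and the pin went in freely. The click phase was also a few degrees off on the way back, probably from slight slip or give in the grip while pressing the stop. That was not enough to change the count.

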